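Gauge a rhodochrosite bar against the trim saw's flip stop

ROBOT

A 6-joint arm with a two-finger parallel gripper is mounted at the origin on the work surface. World frame = base frame: x ahead of the robot, y to its left, z up, the work surface at z = 0. Lengths are in mm, angles in rad, forces in N, time in s.
With the tool pointing down it reaches from about 400 to 925 mm from the base axis. Payload 12.5 kg.
Tool frame: the origin (TCP) lies on the centre line of the jaws, within the pads' length; the fingertips stand 14 mm ahead of it and the grasp point (between the pads) lies 5 mm behind it; z points along the fingers, y is the direction in which the jaws open and shut (so a half turn about z gives the same grasp; the last joint's range is limited). The gripper opens to 95 mm and grips with 3 to 60 N. Pads are 20 mm wide; open, the fingers measure 119 mm over their backs; the gripper's body (75 mm by 180 mm) begins 59 mm behind the grasp point.
Start: joints at [-1.335, 0.491, 1.559, -0, 1.092, -0.106], TCP at [209.513, -588.854, 228.661] pointing down, gripper open.
Joint ranges: [-3.1, 3.1], [-0.84, 2.19], [0.05, 2.79], [-1.13, 4.28], [0.06, 2.93], [-2.69, 2.69]. Speed limits (rad/s): [2.22, 2.22, 2.79, 3.14, 3.14, 3.14].

INTERFACE

Orientations are given as [roll, pitch, yaw] about the fixed x, y, z axes, in that order (R = Rz(yaw) Ry(pitch) Rx(roll)).
In Python, from cell import * gives the robot as it stands.
- The arm moves only by the tool play_rows, never from a script. Its argument "moves" is a list of rows, each a list of 7 numbers: the shift along the tool's x, y, z in m, then the turn, a rotation vector about the tool's x, y, z in rad, then the opening in per cent of the stroke, from 0 (shut) to 100 (fully open). In form: [[tx, ty, tz, ax, ay, az, claw], ...]. A call has 1 to 8 rows; each row shifts and turns the pose as measured when the row begins, along the tool's axes as they then stand; what a row does not reach is not made up. A row lasts 1/10 s, in which the tool goes at most 50 mm and 8.59 degrees, less where a joint would pass 70% of its speed; a pose out of reach is approached as far as the arm can. A call is refused whole if a number of a shift passes 0.05 or a number of a turn 0.15, either way. A call with a gripper value outside its range is refused whole. The fingers move at their own pace and stop on an object; the grip force is fixed at half the most. Time passes only in rows, so rows that do not move let the fingers close. It gives the time, the measured TCP pose, the force and the opening at its end, in the units of the state.
- state(): the state, without advancing time (a new reading comes with each control period).
- read_camera(name): name is "scene" or "top" or "wrist"; returns a dict with "img" (480x640x3 uint8, red, green, blue), "fx", "fy", "cx", "cy" (pixels), "R" (3x3) and "t" (3): a world point X has camera coordinates R X + t. Camera axes: x right, y down, z forward; pixel columns grow to the right and rows downward; lengths in mm; the calibration is good to about 2 mm. A picture is of the moment at which its call begins. There is no depth.
- job_done(): hands the job in, once; it reports no verdict.
The state is a dict: "t": time; "joints": joint angles; "qvel": joint speeds; "tau": joint torques, N m; "eef_pos": TCP position; "tcp_rot": TCP orientation; "ft_force": force on the tool from outside, world axes, zero at the start; "moment": the same for the moment, N m; "opening": opening from 0.0 (shut) to 1.0 (fully open).
Only numpy, scipy, OpenCV 4.12 (cv2) and the standard library are available. Lean on these libraries where they do the work, as an engineer would, in place of code of your own. Each camera call takes 0.05 s, during which the arm holds its last target.

TASK

Set the pink stone bar up for its cut on the trim saw: flip the orange stop fully down, then slide the bar flat along the fence until its end is home on the tip of the stop's screw, and keep a light, steady push on it there for about a second. The stone is brittle, so never knock or press it hard, and do not shift the stop along the fence. Last, flip the stop right back up out of the way, with the bar left flat on the fence exactly where it was gauged and the things round the saw undisturbed.

Things in the scene. Friction and masses are not known exactly. Their poses are not given: they have to be found in the camera images.
- saw: Trim saw, off and fixed: blue tank, 376 x 300 mm deck; smoked blade guard (top 61 mm over the sled), motor behind. Origin on the bench below the sled. x: from the fence towards the blade, square to the fence; y: along the fence towards the stop; z up. Grey sled plate (150 x 300 mm, does not move), top 118 mm above the bench. Blade and guard start 125 mm out from the fence face.
- fence_foot (a point): Foot of the fence's working face, midway along it, level with the sled's top. Axes as the saw's: the face is the plane x = 0 here, the bar lies on its +x side. The fence is a straight aluminium bar, 300 mm long (150 mm either way along y), 24 mm thick (towards -x), 40 mm high.
- flip_leaf (a joint): Angle of the orange flip stop, rad, about a pin parallel to the fence. 0: fully down (rests, goes no lower); grows as it swings up and back over the fence; 1.57: arm upright; 1.9: end of travel. Starts at 1.55 to 1.85. Above 1.45 is back up, below 0.04 fully down. The hinge is stiff (about 2 N at the ball) and stays where it is left, so take it all the way and press it home.
- stop_ball (a point): Centre of the black ball knob, 18 mm across, on the end of the stop's arm: where to take hold of it. 72 mm from the hinge pin: straight out from it (saw's +x, level) when down, straight above it at 1.57 rad. The ball sits on a 7 mm rod; the 20 mm wide orange arm begins 22 mm from the ball's centre towards the hinge.
- stop_hinge (a point): Middle of the stop's hinge pin, 58 mm above the sled, 12 mm behind the fence face (saw's -x). It is on a grey block (40 mm along the fence) clamped on the fence's top, 71 to 119 mm along saw's +y from the fence's middle; the clamp slips only at about 80 N.
- stop_leaf (a point): Point on the bar-side (-y) face of the orange gauge leaf (10 mm thick plate under the arm), on the axis of its fine-set screw; stop down: 20 mm out from the fence, 14 mm above the sled. The rigid 8 mm steel screw points along saw's -y; its round tip stands 7 to 23 mm out from here, set anew each time and not measured: look or feel. The bar's end must rest on this tip.
- stone: Pink banded rhodochrosite bar, 34 (x) x 80 (y) x 22 (z) mm, 0.17 to 0.27 kg, loose on the sled. Origin: centre of its underside, y along its length. Starts up to 0.2 rad askew, centre 32 to 52 mm out from the fence, short of the stop. Flat on the fence its origin is 17 mm out from the face. Brittle: over 10 N on the screw tip or 25 N on fence or sled chips it.
- stone_end (a point): Centre of the bar's end face that looks to the stop (40 mm along +y of the bar from its centre, 11 mm above its underside). Axes as the bar's.
- barrel: Bystander: grey plastic tumbler barrel with a bolt-down lid, 134 mm across, 126 mm high, standing on the bench right of the saw. Origin at the centre of its underside.
- pick_holder: Bystander: red plastic block holding four picks, 55 x 85 mm, 45 mm high (picks to 115 mm), on the bench right of the saw near the robot. Origin at the centre of its underside.
- egg_saucer: Bystander: white ceramic saucer, 150 mm across, with three agate eggs fixed in it (41 mm high), left of the saw. Origin at the centre of its underside.
- caliper: Bystander: stainless steel caliper lying on the bench left of the saw near the robot, 225 mm long, 8 mm high, beam along its x. Origin at the middle of the beam, on the bench.

How it is judged (in metres and radians):
On the way, in this order (a step that is already met when the one before it is completed fails the run):
1. the stop is flipped fully down (value of joint flip_leaf below 0.04 rad), for 0.2 s.
2. the bar lies flat along the fence and is pressed on the screw tip of the lowered stop (value of joint flip_leaf below 0.05 rad and contact force between stone and screw_tip above 1 N and x of stone in the frame of fence_foot between 0.015 and 0.0195 m and z of stone in the frame of fence_foot below 0.003 m and angle between the y axis of stone and the y axis of saw, either way round below 0.03 rad), for 0.4 s.
At the end, for the whole second after the job is handed in: The stop is back up (above 1.45 rad); the bar lies still on the sled, flat on the fence (within 2.5 mm and 0.03 rad), its end within 1.5 mm, along the fence, of the set screw's tip (screw_tip is the centre of its 4 mm radius round end) (value of joint flip_leaf above 1.45 rad and x of stone in the frame of fence_foot between 0.015 and 0.0195 m and z of stone in the frame of fence_foot below 0.003 m and angle between the y axis of stone and the y axis of saw, either way round below 0.03 rad and y of screw_tip in the frame of stone_end between 0.0025 and 0.0055 m and linear speed of stone below 0.01 m/s); the robot touches nothing.
It fails at once if the brittle bar is pressed or knocked on the stop's screw with more than 10 N (contact force between stone and screw_tip above 10 N).
It fails at once if the brittle bar is pressed or knocked on the fence, sled or any part of the saw with more than 25 N (contact force between stone and saw above 25 N).
It fails at once if the stop is shifted along the fence by more than 2 mm (distance of stop_hinge from where it was at the start of the episode above 0.002 m).
It fails at once if a bystander is moved by more than 15 mm (distance of any of barrel, pick_holder, egg_saucer, caliper from where it was at the start of the episode above 0.015 m).
It also fails if it takes over 72 s, if anything falls off the work surface, if the arm or the gripper's body presses on something with over 40 N, if the wrist force passes 120 N, or if a joint passes its speed limit or range.

## Working session

There is one attempt and no reset: what is moved stays moved. The work goes in short steps, Python scripts to look and compute and a tool call to move; the robot and the scene stay as the last step left them, time stands still between calls to the robot, and variables do not carry over. Pictures are saved under pics/ and viewed, and the job is handed in when it is done.

Besides the shell and the picture viewer there is one more tool, called after "Request:" by a JSON object that holds its "method" and its "body". play_rows: Moves the arm, as the interface text tells. Its arguments: {"type":"object","properties":{"moves":{"type":"array"}},"required":["moves"]}

```bash
ls; mkdir -p pics
python3 - <<'E'
from cell import *
import cv2
print(state())
for n in ["scene","top","wrist"]:
    c=read_camera(n); cv2.imwrite(f"pics/{n}0.png",c["img"][:,:,::-1]); print(n,c["fx"],c["cx"],c["cy"],c["R"],c["t"])
E
```

```text
pics
{'t': 0.0, 'joints': array([-1.33460963e+00,  4.91551362e-01,  1.55944019e+00,  1.40931534e-05,
        1.09167883e+00, -1.05598067e-01]), 'qvel': array([ 3.15480333e-04, -2.11986035e-03, -2.67210888e-04,  9.52058640e-05,
        3.34411697e-04, -3.59892837e-03]), 'tau': array([-2.48576362e-03, -6.12656736e+01, -2.58184290e+01,  6.91674650e-02,
        4.83084668e-02, -9.11652569e-05]), 'eef_pos': array([ 209.45490825, -588.62598239,  228.07001694]), 'tcp_rot': array([-3.14052225e+00, -1.26024240e-04,  3.41778197e-01]), 'ft_force': array([-0.26942425,  0.12172759, -0.55805851]), 'moment': array([ 0.04971563,  0.03787988, -0.01950117]), 'opening': 1.0011477407091782}
scene 538.0519998576921 315.03249717731927 238.10775978220124 [[ 0.85761623  0.51419559 -0.00986397]
 [ 0.33167305 -0.56764538 -0.75350628]
 [-0.39304884  0.6429476  -0.65736671]] [-398.30417307  -45.89246335 1508.55366832]
top 544.8849895193803 324.5961273295421 235.8222364633391 [[ 0.01274316 -0.99991393 -0.0031225 ]
 [-0.99576915 -0.01240601 -0.09104884]
 [ 0.09100226  0.00426954 -0.99584153]] [7.05745112e-01 4.78845574e+02 1.50160676e+03]
wrist 396.57147503506775 318.32519193840926 240.59480979622032 [[ 3.35239301e-01 -9.42132679e-01  7.92094025e-04]
 [-9.12458071e-01 -3.24470599e-01  2.49277151e-01]
 [-2.34595139e-01 -8.42902504e-02 -9.68431864e-01]] [-625.37732173  -27.86696626  388.72030322]
```

View pics/scene0.png

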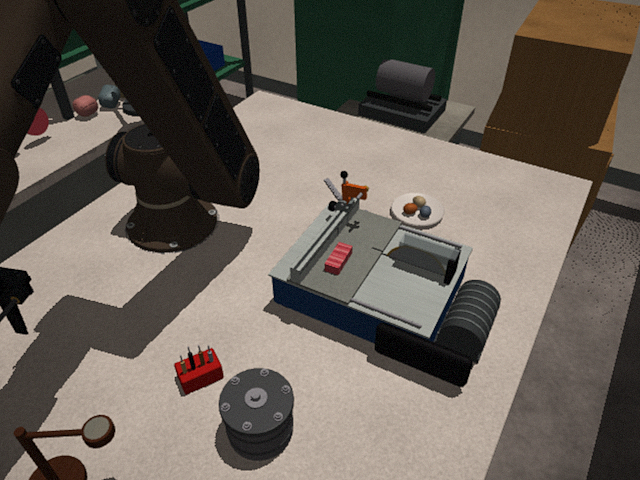

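View pics/top0.png

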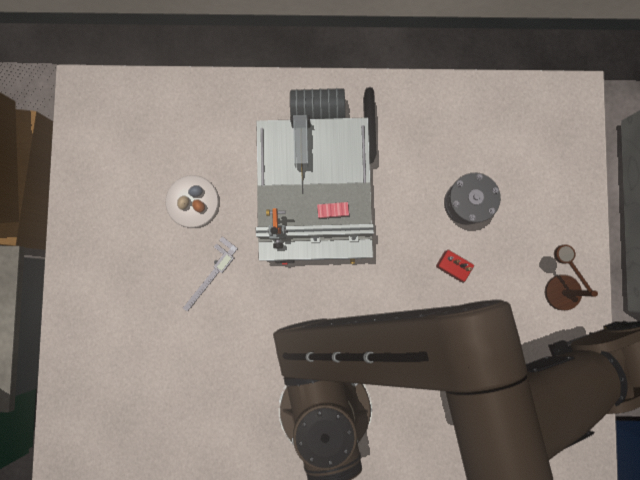

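The top view shows the fence nearly along world y (columns 257–373, row ~231), the stop at (278,222) and the bar at (333,210). I'll zoom in.

Run:
```python
import cv2
a=cv2.imread("pics/top0.png")[170:280,245:385]; cv2.imwrite("pics/topz.png",cv2.resize(a,None,fx=5.7,fy=5.4,interpolation=cv2.INTER_CUBIC))
a=cv2.imread("pics/scene0.png")[160:310,265:425]; cv2.imwrite("pics/scenez.png",cv2.resize(a,None,fx=4,fy=4,interpolation=cv2.INTER_CUBIC)[:600])
```

```text
(no output)
```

View pics/topz.png

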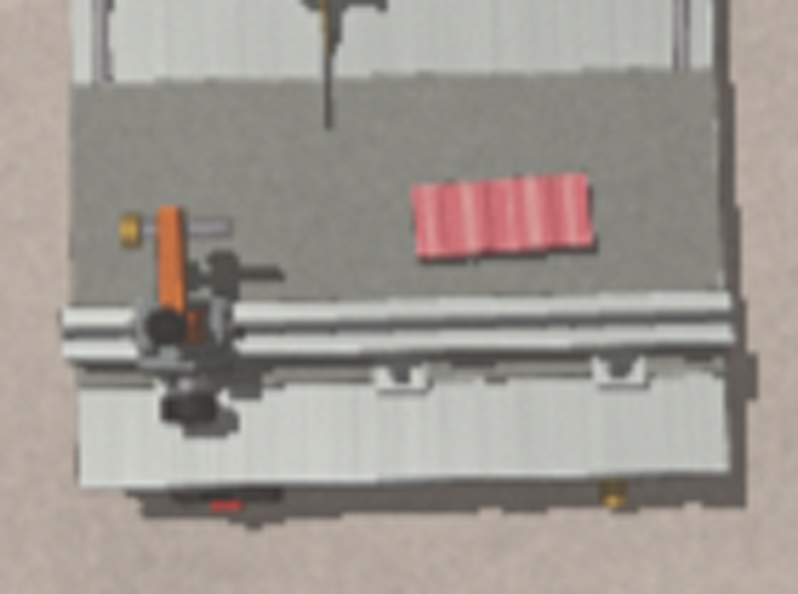

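View pics/scenez.png

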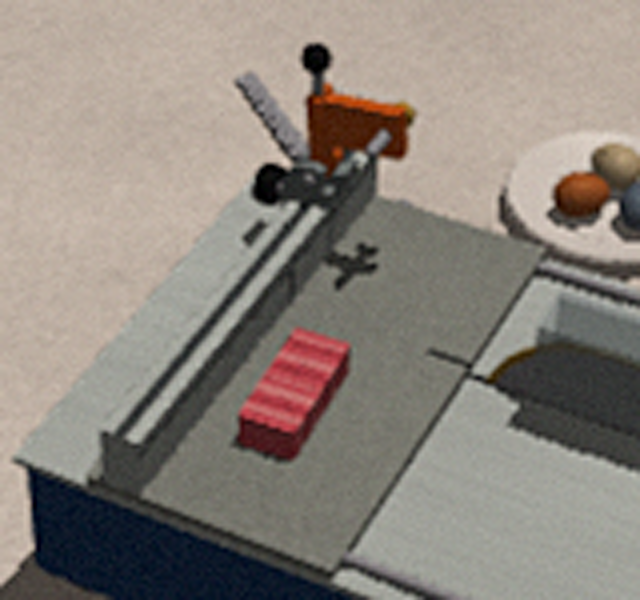

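```bash
cat > h.py <<'E'
import numpy as np, cv2, json, os
from scipy.spatial.transform import Rotation as Ro
def ray(c,u,v):
    R=np.array(c["R"]);t=np.array(c["t"])
    d=R.T@np.array([(u-c["cx"])/c["fx"],(v-c["cy"])/c["fy"],1]); o=-R.T@t
    return o,d/np.linalg.norm(d)
def onz(c,u,v,z):
    o,d=ray(c,u,v); return o+d*(z-o[2])/d[2]
def tri(*L):
    A=np.zeros((3,3));b=np.zeros(3)
    for c,u,v in L:
        o,d=ray(c,u,v);P=np.eye(3)-np.outer(d,d);A+=P;b+=P@o
    X=np.linalg.solve(A,b); return X
def proj(c,X):
    p=np.array(c["R"])@X+c["t"]; return np.array([c["fx"]*p[0]/p[2]+c["cx"],c["fy"]*p[1]/p[2]+c["cy"]])
E
python3 - <<'E'
from cell import *
from h import *
np.set_printoptions(precision=1,suppress=True)
c=read_camera("top"); s=read_camera("scene")
f=lambda x,y:(245+(x+.5)/5.7-.5,170+(y+.5)/5.4-.5)
g=lambda x,y:(265+(x+.5)/4-.5,160+(y+.5)/4-.5)
for n,x,y,z in [("fL",62,310,158),("fR",730,293,158),("s1",413,187,140),("s2",588,173,140),("s3",595,245,140),("s4",420,258,140),("sledL",72,85,118),("sledR",714,70,118),("ball",165,325,248)]:
    print(n,onz(c,*f(x,y),z))
print("scene")
for n,x,y,z in [("s nl",300,330,140),("nr",349,344,140),("fr",296,428,140),("fl",240,412,140),("ball",316,58,248),("sled corner",550,253,118)]:
    print(n,onz(s,*g(x,y),z))
print(tri((c,*f(165,325)),(s,*g(316,58))))
E
```

```text
fL [486.7 182.7 158. ]
fR [ 498.5 -116.   158. ]
s1 [550.   26.9 140. ]
s2 [557.8 -52.6 140. ]
s3 [523.  -56.1 140. ]
s4 [515.7  23.2 140. ]
sledL [601.7 186.  118. ]
sledR [ 612.8 -111.4  118. ]
ball [471.1 127.6 248. ]
scene
s nl [519.1  20.5 140. ]
nr [548.8  24.  140. ]
fr [556.  -50.6 140. ]
fl [523.5 -55.1 140. ]
ball [469.6 124.3 248. ]
sled corner [604.5 181.  118. ]
[469.9 126.9 246.8]
```

Request:
{"method": "play_rows", "body": {"moves": [[0, 0, -0.05, 0, 0, 0.1, 20], [0, 0, -0.05, 0, 0, 0.1, 20], [0, 0, -0.05, 0, 0, 0.1, 20], [0.05, 0, 0, 0, 0, 0, 20], [0.05, -0.02, 0, 0, 0, 0, 20], [0.05, -0.05, 0, 0, 0, 0, 20], [0.05, -0.05, 0, 0, 0, 0, 20], [0.04, -0.05, 0, 0, 0, 0, 20]]}}

```text
t: 1.05
eef_pos: [407.3, -455.0, 381.5]
tcp_rot: [-3.138, 0.001, 0.019]
ft_force: [0.2, 0.1, 0.2]
opening: 0.388
```

Request:
{"method": "play_rows", "body": {"moves": [[0.01, -0.05, 0, 0, 0, 0, 0], [0, -0.05, 0, 0, 0, 0, 0], [0, -0.05, 0, 0, 0, 0, 0], [0, -0.05, 0, 0, 0, 0, 0], [0, -0.05, 0, 0, 0, 0, 0], [0, -0.05, 0, 0, 0, 0, 0], [0, -0.05, 0, 0, 0, 0, 0], [0, -0.05, 0, 0, 0, 0, 0]]}}

```text
t: 1.85
eef_pos: [409.0, -55.7, 381.5]
tcp_rot: [-3.136, 0.0, 0.02]
ft_force: [0.5, -1.4, 0.7]
opening: 0.001
```

Run:
```python
from cell import *
import cv2
print(state()["eef_pos"],state()["tcp_rot"])
c=read_camera("wrist"); cv2.imwrite("pics/wrist1.png",c["img"][:,:,::-1])
```

```text
[409.04971724 -55.66799085 381.45054047] [-3.13608428e+00  4.30992212e-04  1.98778468e-02]
```

View pics/wrist1.png

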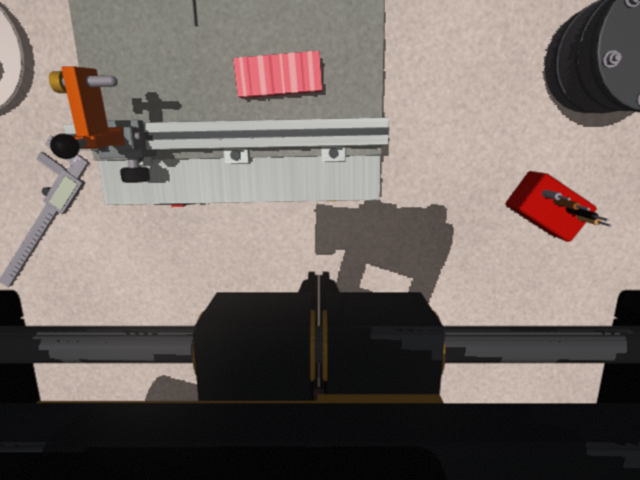

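The wrist view shows the ball at (65,147), the leaf at (75–105, 68–140), the screw end at (116,81), the bar at (278,75) and the fence's face edge at row ~122.

Run:
```python
import cv2
a=cv2.imread("pics/wrist1.png")[0:200,40:400]; cv2.imwrite("pics/w1z.png",cv2.resize(a,(800,444),interpolation=cv2.INTER_CUBIC))
a=cv2.imread("pics/wrist1.png")[50:190,40:190]; cv2.imwrite("pics/w1y.png",cv2.resize(a,(600,560),interpolation=cv2.INTER_CUBIC))
from cell import *
from h import *
np.set_printoptions(precision=1,suppress=True)
w=read_camera("wrist");c=read_camera("top");s=read_camera("scene")
f=lambda x,y:(245+(x+.5)/5.7-.5,170+(y+.5)/5.4-.5)
g=lambda x,y:(265+(x+.5)/4-.5,160+(y+.5)/4-.5)
b=[(w,65,147),(c,*f(165,325)),(s,*g(316,58))]
X=tri(*b);print("ball",X,[proj(k,X)-(u,v) for k,u,v in b], tri(b[0],b[2]),tri(b[0],b[1]))
t=[(w,116,81),(c,*f(232,228)),(s,*g(387,136))]
X=tri(*t);print("tip",X,[proj(k,X)-(u,v) for k,u,v in t])
img=w["img"][:,:,::-1].copy()
hsv=cv2.cvtColor(img,cv2.COLOR_BGR2HSV)
m=(((hsv[...,0]<8)|(hsv[...,0]>165))&(hsv[...,1]>70)&(hsv[...,2]>120)).astype(np.uint8)
m[:, :200]=0;m[:,350:]=0;m[110:]=0
cs,_=cv2.findContours(m,0,1);k=max(cs,key=cv2.contourArea);r=cv2.minAreaRect(k);bx=cv2.boxPoints(r)
P=np.array([onz(w,*p,140) for p in bx]);print("stone",bx,P,P.mean(0))
for p in [(388,121),(145,125)]: print("face edge",onz(w,*p,158))
```

```text
ball [469.3 128.5 248.1] [array([ 5.4, -1.4]), array([-0.4,  0.7]), array([ 0.7, -1. ])] [466.6 134.3 242.2] [469.3 126.4 258.2]
tip [519.9 105.2 221.7] [array([-1.7, -5. ]), array([-1.1, -0.7]), array([-2.7,  0.5])]
stone [[239.7  56.1]
 [326.3  49.4]
 [329.4  89.6]
 [242.8  96.2]] [[550.5  27.1 140. ]
 [557.9 -52.8 140. ]
 [523.2 -56.7 140. ]
 [515.4  25.1 140. ]] [536.8 -14.3 140. ]
face edge [ 495.4 -110.9  158. ]
face edge [486.6 112.5 158. ]
```

View pics/w1z.png

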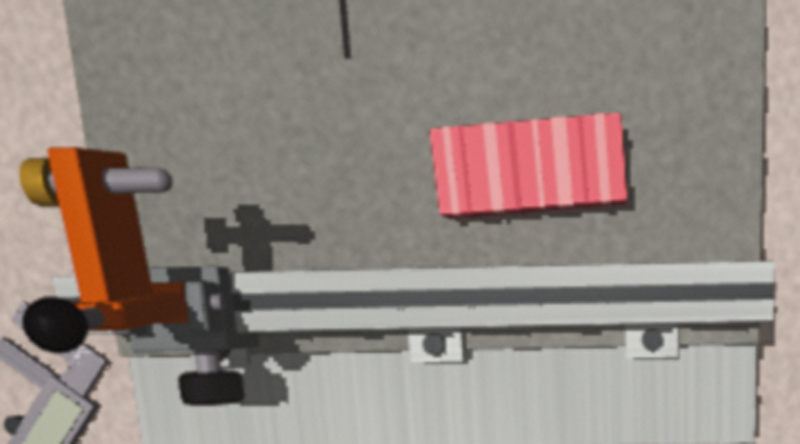

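View pics/w1y.png

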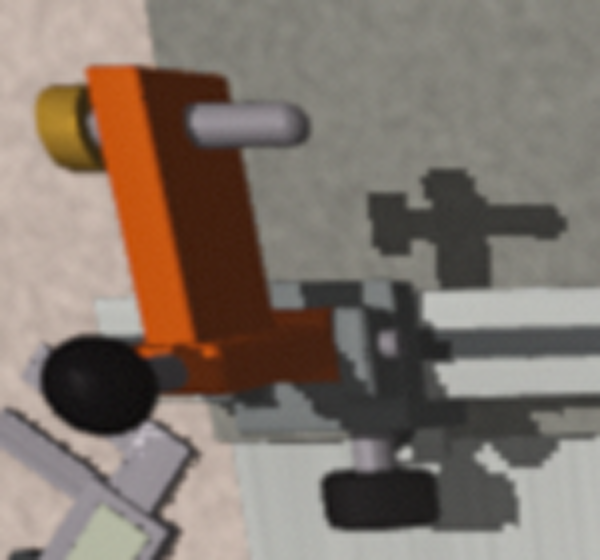

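Request:
{"method": "play_rows", "body": {"moves": [[0, -0.05, 0, 0, 0, 0, 0], [0, -0.05, 0, 0, 0, 0, 0], [0, -0.05, 0, 0, 0, 0, 0], [0, -0.02, 0, 0, 0, -0.019, 0], [0, 0, 0, 0, 0, 0, 0]]}}

```text
t: 2.55
eef_pos: [409.4, 110.1, 381.4]
tcp_rot: [-3.138, 0.001, 0.027]
ft_force: [0.4, 0.3, 0.2]
opening: 0.008
```

Run:
```python
from cell import *
from h import *
w=read_camera("wrist"); cv2.imwrite("pics/wrist2.png",w["img"][:,:,::-1])
print(state()["eef_pos"],state()["tcp_rot"], -np.array(w["R"]).T@w["t"])
a=cv2.imread("pics/wrist2.png")[0:220,180:480]; cv2.imwrite("pics/w2z.png",cv2.resize(a,(750,550),interpolation=cv2.INTER_CUBIC))
```

```text
[409.43188655 109.21298153 381.40264641] [-3.13794590e+00  1.27405652e-03  2.59938716e-02] [479.51796726 111.30490095 537.11181304]
```

View pics/w2z.png

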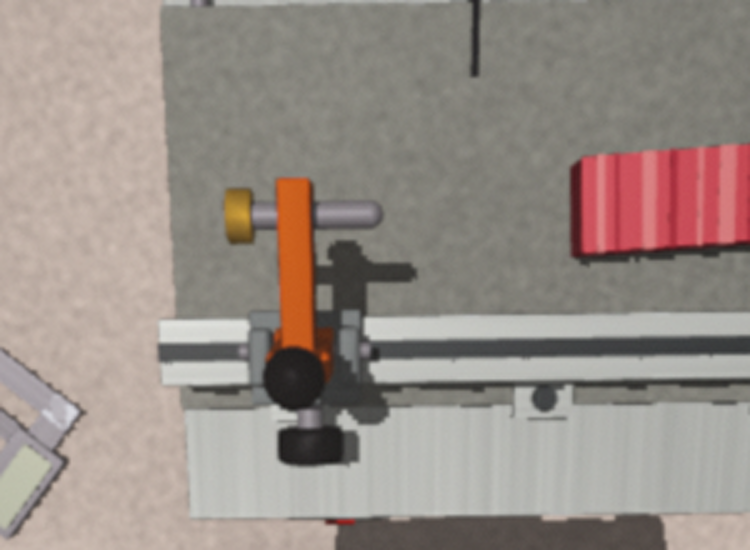

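The close wrist view shows the ball at (293,377), the leaf from x=277 to 314, the screw tip at (382,213) and the fence face edge at (160,319)–(750,309), all in zoom pixels.

Run:
```python
from cell import *
from h import *
np.set_printoptions(precision=1,suppress=True)
w=read_camera("wrist")
f=lambda x,y:(180+(x+.5)/2.5-.5,(y+.5)/2.5-.5)
for n,x,y,z in [("ball",293,377,248),("face end",160,319,158),("face",750,309,158),("blockL",248,350,176),("blockR",362,350,176),("leafL",278,182,205),("leafface",314,214,207),("tip",382,214,207)]:
    X=onz(w,*f(x,y),z); a=.039; d=X[:2]-np.array([492.6,33.3])
    print(n,X,"saw",d@[np.cos(a),np.sin(a)],d@[-np.sin(a),np.cos(a)])
```

```text
ball [470.7 125.9 248. ] saw -18.294329117290403 93.42836101751804
face end [487.4 180.  158. ] saw 0.5657676785622042 146.76052691346243
face [496.6 -36.4 158. ] saw 1.2657084588976457 -69.78522035878636
blockL [477.3 145.8 176. ] saw -10.859482947173177 113.03196443849416
blockR [478.4 105.6 176. ] saw -11.38230621898863 72.79457431913772
leafL [528.5 133.7 205. ] saw 39.83587189220043 98.90090122604492
leafface [519.2 122.2 207. ] saw 30.087167679139238 87.81186327821261
tip [519.8 101.  207. ] saw 29.8060710932589 66.58101717173659
```

Request:
{"method": "play_rows", "body": {"moves": [[0.01, -0.016, 0.04, 0, 0, -0.013, 0], [0.015, 0, 0.04, 0, 0, 0, 0], [0, 0, 0.03, 0, 0, 0, 0], [0, 0, 0.02, 0, 0, 0, 0], [0, 0, 0, 0, 0, 0, 0]]}}

```text
t: 3.15
eef_pos: [438.1, 117.2, 247.9]
tcp_rot: [-3.139, -0.002, 0.025]
ft_force: [-0.5, 0.9, -0.1]
opening: 0.005
```

Run:
```python
from cell import *
from h import *
print(state()["eef_pos"],state()["tcp_rot"],state()["ft_force"])
w=read_camera("wrist"); cv2.imwrite("pics/wrist3.png",w["img"][:,:,::-1])
```

```text
[438.09522759 117.24109699 247.91528586] [-3.13911767e+00 -2.26668909e-03  2.51328286e-02] [-0.51430026  0.91338341 -0.12800418]
```

View pics/wrist3.png

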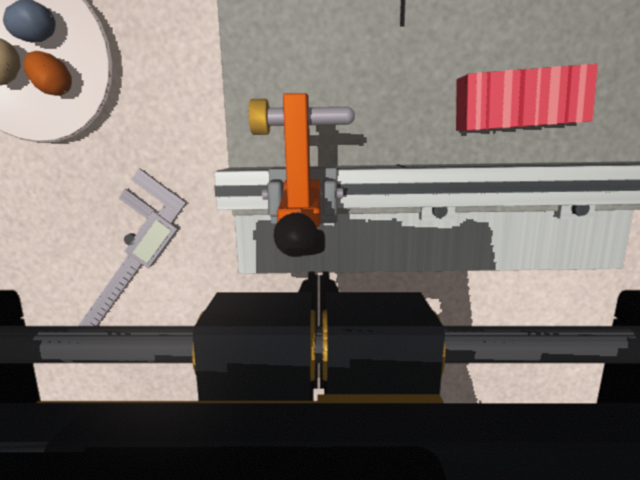

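Request:
{"method": "play_rows", "body": {"moves": [[0, -0.009, 0, 0, 0, -0.03, 0], [0, 0, 0, 0, 0, 0, 0], [0.01, 0, 0, 0, 0, 0, 0], [0.01, 0, 0, 0, 0, 0, 0]]}}

```text
t: 3.6
eef_pos: [460.5, 126.6, 253.6]
tcp_rot: [-3.139, -0.01, 0.055]
ft_force: [-2.1, -0.9, 2.0]
opening: 0.003
```

Run:
```python
from cell import *
from h import *
print(state()["eef_pos"],state()["tcp_rot"],state()["ft_force"])
w=read_camera("wrist"); cv2.imwrite("pics/wrist4.png",w["img"][:,:,::-1])
```

```text
[460.51361834 126.64273198 253.55932726] [-3.13887858 -0.00969365  0.05536637] [-2.06247063 -0.9454311   2.0335532 ]
```

View pics/wrist4.png

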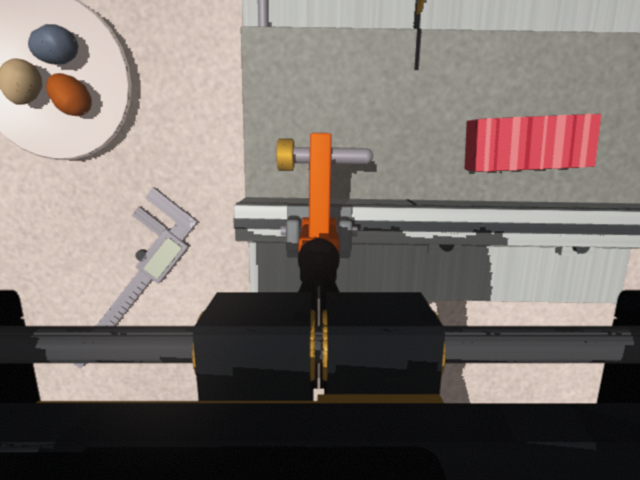

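Request:
{"method": "play_rows", "body": {"moves": [[0.01, 0, 0, 0, 0, 0, 0], [0.01, 0, 0.002, 0, 0, 0, 0], [0.01, 0, 0.003, 0, 0, 0, 0], [0.01, 0, 0.006, 0, 0, 0, 0], [0.01, 0, 0.008, 0, 0, 0, 0]]}}

```text
t: 4.15
eef_pos: [515.2, 129.4, 233.5]
tcp_rot: [-3.14, -0.007, 0.055]
ft_force: [-7.3, -2.8, -3.0]
opening: 0.002
```

Run:
```python
from cell import *
from h import *
print(state()["eef_pos"],state()["tcp_rot"],state()["ft_force"])
w=read_camera("wrist"); s=read_camera("scene")
a=w["img"][60:360,170:470]; b=s["img"][150:270,280:430]
cv2.imwrite("pics/c5.png",np.hstack([cv2.resize(a,(400,400)),cv2.resize(b,(400,400))])[:,:,::-1])
```

```text
[515.17136128 129.41468536 233.53607113] [-3.13963479 -0.00744543  0.05545731] [-7.28664397 -2.76491625 -2.98637983]
```

View pics/c5.png

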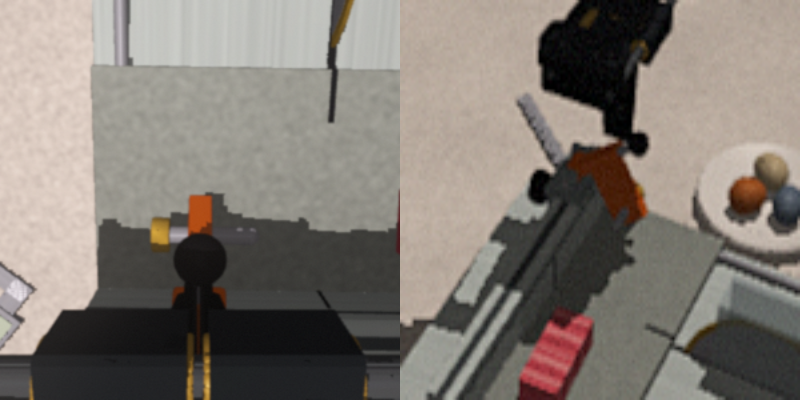

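Request:
{"method": "play_rows", "body": {"moves": [[-0.006, 0, -0.012, 0, 0, 0, 0], [0, 0, -0.02, 0, 0, 0, 0], [0.016, 0, 0, 0, 0, 0, 0], [0.016, 0, 0, 0, 0, 0, 0], [0, 0, 0, 0, 0, 0, 0], [0, 0, 0.01, 0, 0, 0, 0], [0, 0, 0.01, 0, 0, 0, 0]]}}

```text
t: 4.95
eef_pos: [541.9, 131.9, 252.4]
tcp_rot: [-3.138, -0.02, 0.056]
ft_force: [-0.7, -0.2, -0.6]
opening: 0.003
```

Request:
{"method": "play_rows", "body": {"moves": [[0.002, 0.002, 0.01, 0, 0, 0.01, 0], [0, 0, 0.01, 0, 0, 0, 0], [0, 0, 0.01, 0, 0, 0, 0], [0, 0, 0.01, 0, 0, 0, 0], [0, 0, 0.008, 0, 0, 0, 0]]}}

```text
t: 5.45
eef_pos: [545.0, 130.1, 200.3]
tcp_rot: [-3.137, -0.022, 0.045]
ft_force: [1.0, -0.1, 2.3]
opening: 0.005
```

Request:
{"method": "play_rows", "body": {"moves": [[0, 0, 0.003, 0, 0, 0, 0], [0, 0, 0.003, 0, 0, 0, 0], [0, 0, 0.003, 0, 0, 0, 0], [0, 0, 0.003, 0, 0, 0, 0]]}}

```text
t: 5.85
eef_pos: [545.5, 130.3, 196.2]
tcp_rot: [-3.137, -0.028, 0.046]
ft_force: [-12.9, -2.8, 39.9]
opening: 0.007
```

Run:
```python
from cell import *
from h import *
w=read_camera("wrist"); s=read_camera("scene")
a=w["img"][60:360,170:470]; b=s["img"][150:270,280:430]
cv2.imwrite("pics/c6.png",np.hstack([cv2.resize(a,(400,400)),cv2.resize(b,(400,400))])[:,:,::-1])
```

```text
(no output)
```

View pics/c6.png

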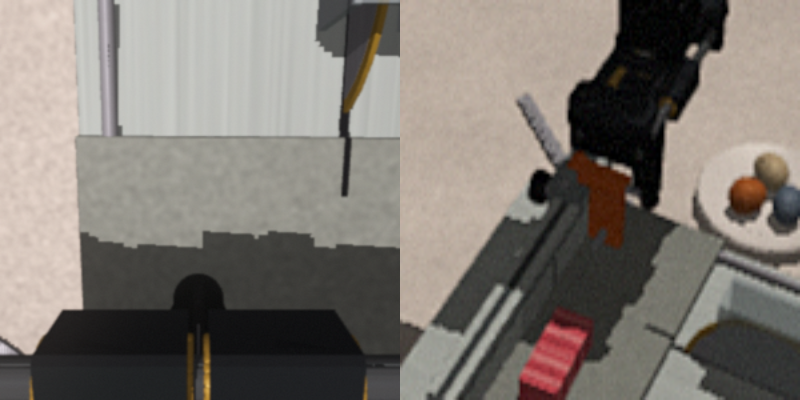

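Request:
{"method": "play_rows", "body": {"moves": [[0, 0, -0.01, 0, 0.015, 0, 0], [0, 0, -0.03, 0, 0.013, 0, 0], [0.01, 0.04, 0, 0, 0, 0, 0], [0.01, 0.04, 0, 0, 0, 0, 0], [0.01, 0.04, 0, 0, 0, 0, 0], [0, 0.02, 0, 0, 0, 0, 0], [0, 0, 0, 0, 0, 0, 0]]}}

```text
t: 6.65
eef_pos: [577.9, -11.9, 237.2]
tcp_rot: [-3.137, -0.05, 0.049]
ft_force: [-0.2, -0.3, -0.7]
opening: 0.002
```

Run:
```python
from cell import *
from h import *
np.set_printoptions(precision=3,suppress=True)
print(state()["eef_pos"],state()["tcp_rot"],state()["ft_force"])
c=read_camera("top"); s=read_camera("scene")
a=c["img"][170:280,245:385]; b=s["img"][160:280,280:400]
cv2.imwrite("pics/c7.png",np.hstack([cv2.resize(a,(420,400)),cv2.resize(b,(380,400))])[:,:,::-1])
```

```text
[577.947 -11.906 237.166] [-3.137 -0.05   0.049] [-0.159 -0.35  -0.68 ]
```

View pics/c7.png

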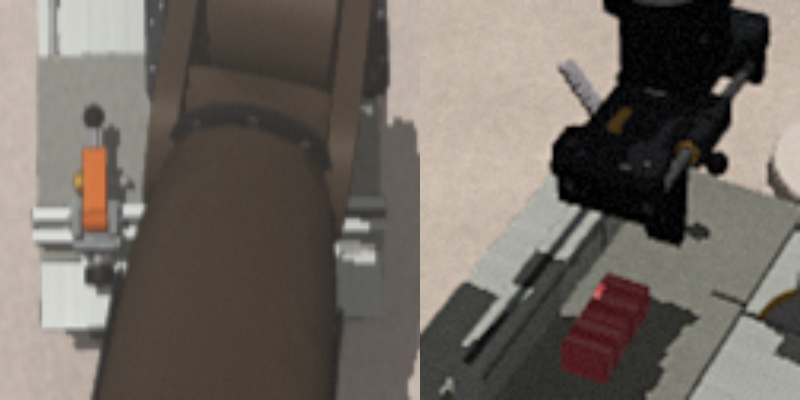

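Request:
{"method": "play_rows", "body": {"moves": [[0, 0, 0.02, 0, -0.03, 0.01, 0], [0, 0, 0.03, 0, -0.02, 0, 0], [0, 0, 0.03, 0, 0, 0, 0], [0, 0, 0.012, 0, 0, 0, 0], [0, 0, 0, 0, 0, 0, 0]]}}

```text
t: 7.25
eef_pos: [578.4, -2.9, 143.1]
tcp_rot: [-3.136, 0.001, 0.046]
ft_force: [-0.5, -0.4, 0.9]
opening: 0.006
```

Run:
```python
from cell import *
from h import *
np.set_printoptions(precision=3,suppress=True)
print(state()["eef_pos"],state()["tcp_rot"],state()["ft_force"])
w=read_camera("wrist"); s=read_camera("scene")
a=w["img"][150:420,185:455]; b=s["img"][160:280,280:400]
cv2.imwrite("pics/c8.png",np.hstack([cv2.resize(a,(400,400)),cv2.resize(b,(400,400))])[:,:,::-1])
```

```text
[578.359  -2.919 143.068] [-3.136  0.001  0.046] [-0.462 -0.432  0.861]
```

View pics/c8.png

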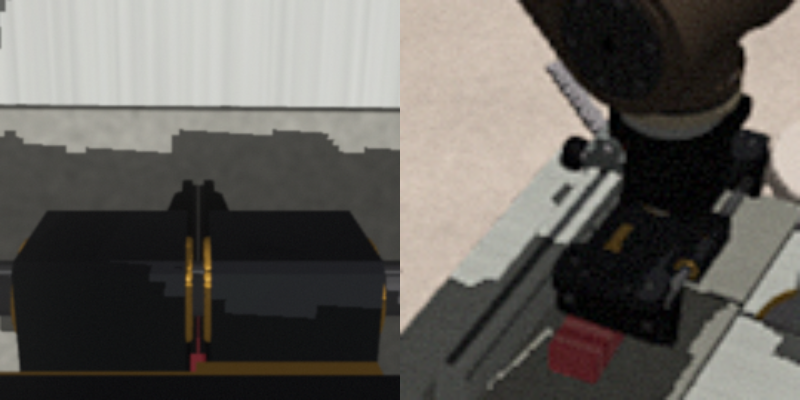

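Request:
{"method": "play_rows", "body": {"moves": [[0, 0.013, 0.005, 0, 0, 0, 0], [0, 0, 0, 0, 0, 0, 0], [-0.005, 0, 0, 0, 0, 0, 0], [-0.004, 0, 0, 0, 0, 0, 0], [-0.003, 0, 0, 0, 0, 0, 0]]}}

```text
t: 7.85
eef_pos: [568.4, -18.4, 143.2]
tcp_rot: [-3.137, -0.008, 0.046]
ft_force: [0.4, -0.2, -0.4]
opening: 0.002
```

Request:
{"method": "play_rows", "body": {"moves": [[-0.002, 0, 0.004, 0, 0, 0, 0], [-0.002, 0, 0.002, 0, 0, 0, 0], [-0.003, 0, 0.001, 0, 0, 0, 0], [-0.003, 0, 0.0005, 0, 0, 0, 0]]}}

```text
t: 8.25
eef_pos: [558.4, -18.8, 135.9]
tcp_rot: [-3.138, -0.011, 0.046]
ft_force: [1.1, 0.1, 1.2]
opening: 0.004
```

Request:
{"method": "play_rows", "body": {"moves": [[-0.003, 0, 0, 0, 0, 0, 0], [-0.003, 0, 0, 0, 0, 0, 0], [-0.003, 0, 0, 0, 0, 0, 0], [-0.003, 0, 0, 0, 0, 0, 0]]}}

```text
t: 8.65
eef_pos: [545.7, -19.4, 135.8]
tcp_rot: [-3.138, -0.012, 0.046]
ft_force: [1.9, -0.2, 0.5]
opening: 0.005
```

Request:
{"method": "play_rows", "body": {"moves": [[-0.002, 0, 0, 0, 0, 0, 0], [-0.002, 0, 0, 0, 0, 0, 0], [-0.001, 0, 0, 0, 0, 0, 0]]}}

```text
t: 8.95
eef_pos: [540.8, -19.5, 136.0]
tcp_rot: [-3.138, -0.014, 0.046]
ft_force: [9.3, 1.7, -2.0]
opening: 0.007
```

Request:
{"method": "play_rows", "body": {"moves": [[-0.0003, 0, 0, 0, 0, 0, 0], [0.003, 0, 0, 0, 0, 0, 0], [0.015, 0, 0, 0, 0.01, 0, 0], [0.015, 0, 0, 0, 0, 0, 0], [0, 0, -0.03, 0, 0, 0, 0], [0, 0.03, -0.03, 0, 0, 0, 0], [0, 0.04, 0, 0, 0, 0, 0], [0, 0, 0, 0, 0, 0, 0]]}}

```text
t: 9.75
eef_pos: [579.7, -89.5, 197.1]
tcp_rot: [-3.138, -0.02, 0.049]
ft_force: [0.0, 0.9, -0.8]
opening: 0.002
```

Request:
{"method": "play_rows", "body": {"moves": [[-0.03, 0, -0.04, 0, -0.02, 0, 0], [-0.05, -0.02, -0.05, 0, 0, 0, 0], [-0.05, -0.03, -0.02, 0, 0, 0, 0], [-0.02, -0.03, 0, 0, 0, 0, 0], [0, 0, 0, 0, 0, 0, 0]]}}

```text
t: 10.25
eef_pos: [447.4, -25.9, 291.3]
tcp_rot: [-3.136, 0.004, 0.045]
ft_force: [-0.1, -0.3, 0.1]
opening: 0.003
```

```bash
cat > stone.py <<'E'
from cell import *
from h import *
import sys
np.set_printoptions(precision=2,suppress=True)
print(state()["eef_pos"],state()["tcp_rot"],state()["ft_force"])
w=read_camera("wrist"); cv2.imwrite(f"pics/{sys.argv[1]}.png",w["img"][:,:,::-1])
hsv=cv2.cvtColor(w["img"][:,:,::-1].copy(),cv2.COLOR_BGR2HSV)
m=(((hsv[...,0]<6)|(hsv[...,0]>165))&(hsv[...,1]>70)&(hsv[...,2]>60)).astype(np.uint8); m[280:]=0; m[:,520:]=0
cs,_=cv2.findContours(m,0,1);k=max(cs,key=cv2.contourArea);r=cv2.minAreaRect(k);bx=cv2.boxPoints(r)
P=np.array([onz(w,*p,140) for p in bx]);print(bx);print(P,P.mean(0))
E
python3 stone.py wrist9
```

```text
[447.36 -25.86 291.28] [-3.14  0.    0.04] [-0.1  -0.29  0.13]
[[253.33 166.96]
 [254.02 119.32]
 [362.25 120.89]
 [361.56 168.53]]
[[493.5   26.14 140.  ]
 [528.35  25.75 140.  ]
 [530.83 -54.38 140.  ]
 [496.07 -56.39 140.  ]] [512.19 -14.72 140.  ]
```

View pics/wrist9.png

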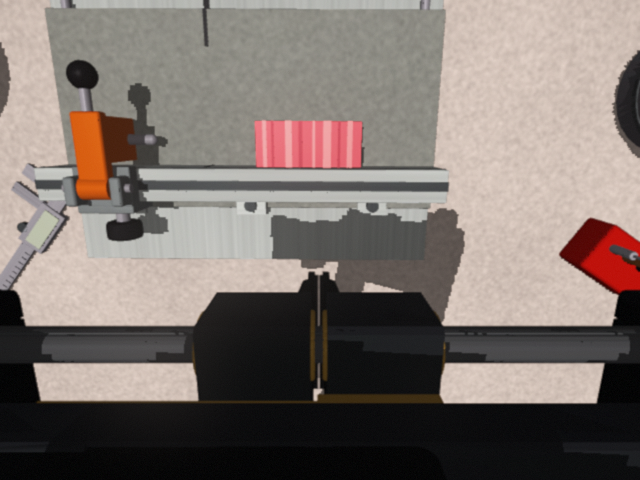

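Request:
{"method": "play_rows", "body": {"moves": [[0.03, 0.03, 0.03, 0, 0, 0, 0], [0.03, 0.025, 0.03, 0, 0, 0, 0], [0.005, 0, 0.02, 0, 0, 0.005, 0], [0, 0, 0, 0, 0, 0, 0]]}}

```text
t: 10.7
eef_pos: [522.0, -80.7, 208.6]
tcp_rot: [-3.137, -0.0, 0.042]
ft_force: [-0.5, 0.3, -0.2]
opening: 0.0
```

Request:
{"method": "play_rows", "body": {"moves": [[-0.006, 0, 0.02, 0, 0, 0, 0], [0, 0, 0.02, 0, 0, 0, 0], [0, 0, 0.015, 0, 0, 0, 0], [0, 0, 0.006, 0, 0, 0, 0], [0, 0, 0, 0, 0, 0, 0]]}}

```text
t: 11.2
eef_pos: [518.6, -81.6, 147.4]
tcp_rot: [-3.138, -0.001, 0.043]
ft_force: [-0.9, -0.2, -0.3]
opening: 0.005
```

Request:
{"method": "play_rows", "body": {"moves": [[-0.004, 0, 0.006, 0, 0, 0, 0], [0, 0, 0.004, 0, 0, 0, 0], [0, 0, 0.002, 0, 0, 0, 0], [0, -0.003, 0, 0, 0, 0, 0], [0, -0.003, 0, 0, 0, 0, 0]]}}

```text
t: 11.7
eef_pos: [515.2, -75.8, 137.1]
tcp_rot: [-3.139, -0.004, 0.043]
ft_force: [0.3, -0.4, -0.7]
opening: 0.007
```

Run:
```python
from cell import *
from h import *
np.set_printoptions(precision=3,suppress=True)
print(state()["eef_pos"],state()["tcp_rot"],state()["ft_force"])
w=read_camera("wrist"); s=read_camera("scene")
a=w["img"][150:420,185:455]; b=s["img"][180:320,270:410]
cv2.imwrite("pics/c10.png",np.hstack([cv2.resize(a,(400,400)),cv2.resize(b,(400,400))])[:,:,::-1])
```

```text
[515.174 -75.833 137.073] [-3.139 -0.004  0.043] [ 0.333 -0.386 -0.722]
```

View pics/c10.png

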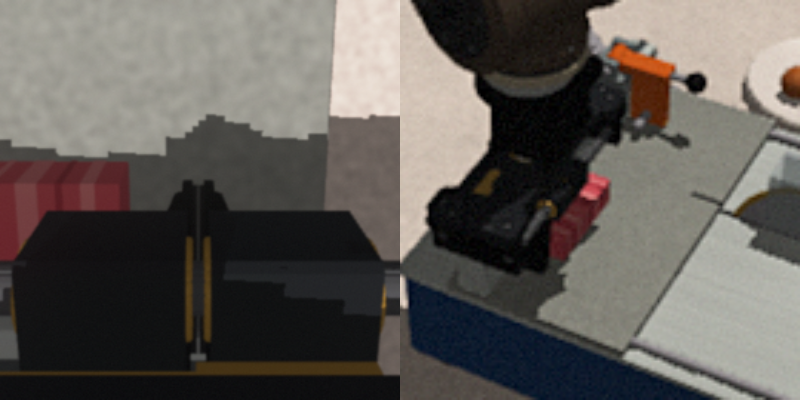

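Request:
{"method": "play_rows", "body": {"moves": [[0, -0.003, 0, 0, 0, 0, 0], [0, -0.003, 0, 0, 0, 0, 0], [0, -0.003, 0, 0, 0, 0, 0], [0, -0.003, 0, 0, 0, 0, 0], [0, -0.003, 0, 0, 0, 0, 0], [0, -0.003, 0, 0, 0, 0, 0]]}}

```text
t: 12.4
eef_pos: [514.5, -56.3, 137.5]
tcp_rot: [-3.139, -0.005, 0.044]
ft_force: [0.4, -0.5, -1.0]
opening: 0.001
```

Run:
```python
from cell import *
from h import *
np.set_printoptions(precision=3,suppress=True)
print(state()["eef_pos"],state()["tcp_rot"],state()["ft_force"])
w=read_camera("wrist"); s=read_camera("scene")
a=w["img"][150:420,185:455]; b=s["img"][180:320,270:410]
cv2.imwrite("pics/c11.png",np.hstack([cv2.resize(a,(400,400)),cv2.resize(b,(400,400))])[:,:,::-1])
```

```text
[514.524 -56.279 137.466] [-3.139 -0.005  0.044] [ 0.359 -0.523 -1.009]
```

View pics/c11.png

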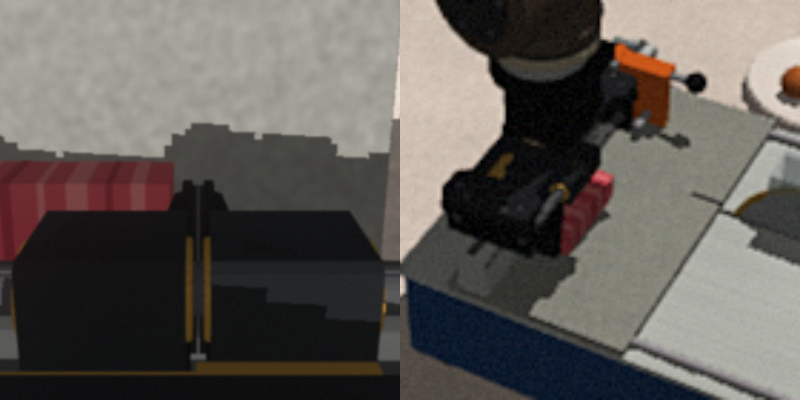

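Request:
{"method": "play_rows", "body": {"moves": [[0, -0.003, 0, 0, 0, 0, 0], [0, -0.004, 0, 0, 0, 0, 0], [0, -0.004, 0, 0, 0, 0, 0], [0, -0.004, 0, 0, 0, 0, 0], [0, -0.004, 0, 0, 0, 0, 0], [0, -0.004, 0, 0, 0, 0, 0], [0, -0.004, 0, 0, 0, 0, 0], [0, -0.003, 0, 0, 0, 0, 0]]}}

```text
t: 13.3
eef_pos: [513.1, -23.9, 137.5]
tcp_rot: [-3.139, -0.005, 0.044]
ft_force: [0.5, -1.0, -0.8]
opening: 0.004
```

Run:
```python
from cell import *
from h import *
np.set_printoptions(precision=3,suppress=True)
print(state()["eef_pos"],state()["tcp_rot"],state()["ft_force"])
w=read_camera("wrist"); s=read_camera("scene")
a=w["img"][150:420,85:455]; b=s["img"][180:320,270:410]
cv2.imwrite("pics/c12.png",np.hstack([cv2.resize(a,(400,292)),cv2.resize(b,(400,292))])[:,:,::-1])
```

```text
[513.122 -23.884 137.497] [-3.139 -0.005  0.044] [ 0.543 -1.038 -0.815]
```

View pics/c12.png

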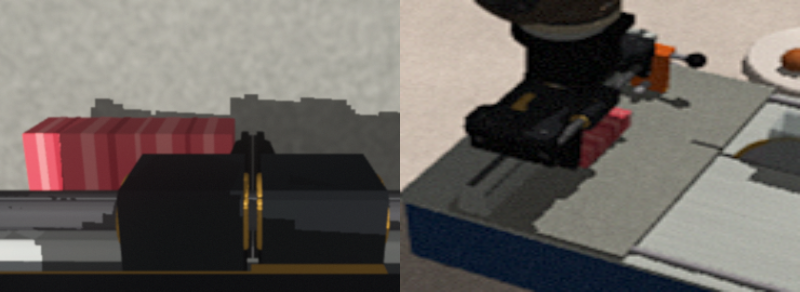

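Request:
{"method": "play_rows", "body": {"moves": [[0, -0.004, 0, 0, 0, 0, 0], [0, -0.004, 0, 0, 0, 0, 0], [0, -0.004, 0, 0, 0, 0, 0], [0, -0.004, 0, 0, 0, 0, 0], [0, -0.004, 0, 0, 0, 0, 0], [0, -0.002, 0, 0, 0, 0, 0]]}}

```text
t: 14.0
eef_pos: [512.1, -0.3, 137.6]
tcp_rot: [-3.139, -0.005, 0.044]
ft_force: [1.4, -0.6, 0.4]
opening: 0.006
```

Run:
```python
from cell import *
from h import *
np.set_printoptions(precision=3,suppress=True)
print(state()["eef_pos"],state()["tcp_rot"],state()["ft_force"])
w=read_camera("wrist"); s=read_camera("scene")
a=w["img"][150:420,0:370]; b=s["img"][180:320,270:410]
cv2.imwrite("pics/c13.png",np.hstack([cv2.resize(a,(400,292)),cv2.resize(b,(400,292))])[:,:,::-1])
```

```text
[512.131  -0.312 137.576] [-3.139 -0.005  0.044] [ 1.434 -0.627  0.37 ]
```

View pics/c13.png

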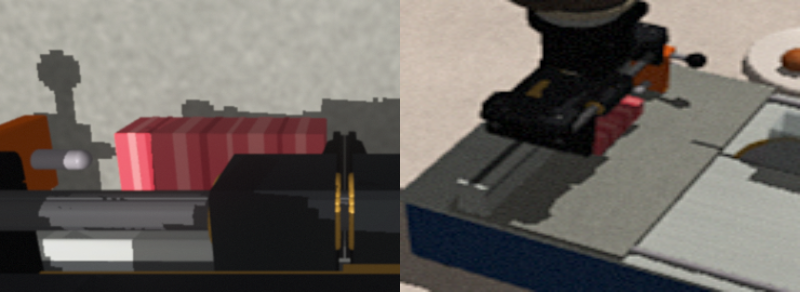

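Request:
{"method": "play_rows", "body": {"moves": [[0, -0.003, 0, 0, 0, 0, 0], [0, -0.002, 0, 0, 0, 0, 0], [0, -0.001, 0, 0, 0, 0, 0], [0, -0.0005, 0, 0, 0, 0, 0]]}}

```text
t: 14.5
eef_pos: [511.8, 6.4, 137.6]
tcp_rot: [-3.139, -0.005, 0.044]
ft_force: [0.2, -0.8, -0.7]
opening: 0.005
```

```bash
cat > look.py <<'E'
import sys
from cell import *
from h import *
np.set_printoptions(precision=3,suppress=True)
print(state()["eef_pos"],state()["tcp_rot"],state()["ft_force"])
w=read_camera("wrist")
a=w["img"][190:340,60:260]
cv2.imwrite(f"pics/{sys.argv[1]}.png",cv2.resize(a,(800,600))[:,:,::-1])
E
python3 look.py c14
```

```text
[511.792   6.406 137.595] [-3.139 -0.005  0.044] [ 0.189 -0.754 -0.724]
```

View pics/c14.png

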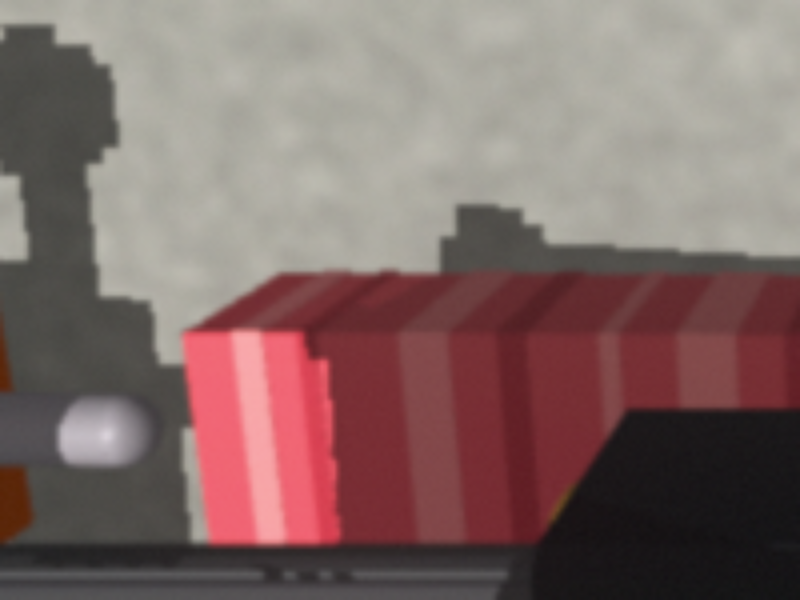

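Request:
{"method": "play_rows", "body": {"moves": [[0, -0.001, 0, 0, 0, 0, 0], [0, -0.001, 0, 0, 0, 0, 0], [0, -0.001, 0, 0, 0, 0, 0], [0, -0.0004, 0, 0, 0, 0, 0]]}}

```text
t: 14.95
eef_pos: [511.6, 9.9, 137.6]
tcp_rot: [-3.139, -0.005, 0.043]
ft_force: [0.2, -1.1, -0.7]
opening: 0.006
```

```bash
python3 look.py c15
```

```text
[511.643   9.924 137.61 ] [-3.139 -0.005  0.043] [ 0.233 -1.113 -0.683]
```

View pics/c15.png

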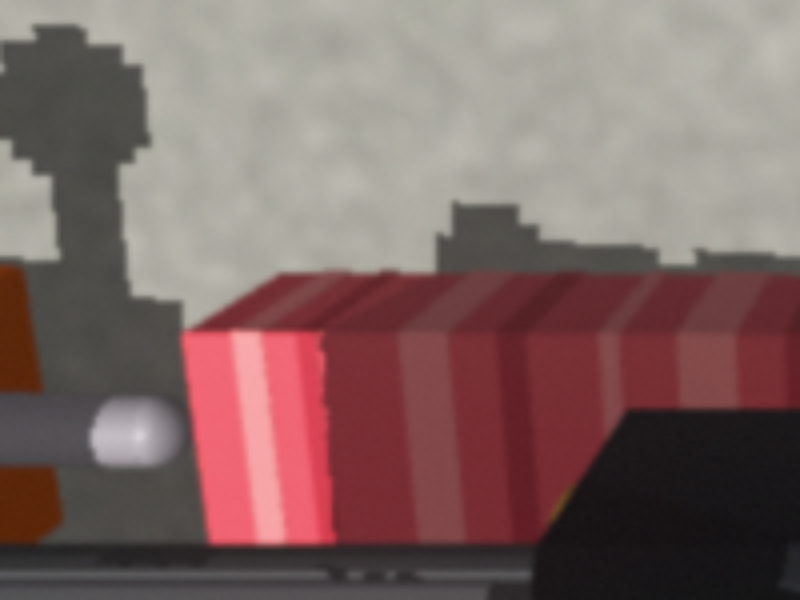

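Request:
{"method": "play_rows", "body": {"moves": [[0, -0.0005, 0, 0, 0, 0, 0], [0, -0.0005, 0, 0, 0, 0, 0], [0, -0.0005, 0, 0, 0, 0, 0]]}}

```text
t: 15.3
eef_pos: [511.6, 11.5, 137.6]
tcp_rot: [-3.139, -0.005, 0.043]
ft_force: [0.5, -0.5, -0.3]
opening: 0.004
```

Request:
{"method": "play_rows", "body": {"moves": [[0, -0.0004, 0, 0, 0, 0, 0], [0, -0.0004, 0, 0, 0, 0, 0]]}}

```text
t: 15.5
eef_pos: [511.5, 12.4, 137.6]
tcp_rot: [-3.139, -0.005, 0.043]
ft_force: [0.3, -0.6, 0.1]
opening: 0.003
```

Request:
{"method": "play_rows", "body": {"moves": [[0, -0.0004, 0, 0, 0, 0, 0], [0, -0.0004, 0, 0, 0, 0, 0]]}}

```text
t: 15.7
eef_pos: [511.5, 13.2, 137.6]
tcp_rot: [-3.139, -0.005, 0.043]
ft_force: [0.5, -0.2, 0.0]
opening: 0.004
```

```bash
python3 look.py c16
```

```text
[511.517  13.239 137.576] [-3.139 -0.005  0.043] [ 0.503 -0.238  0.047]
```

View pics/c16.png

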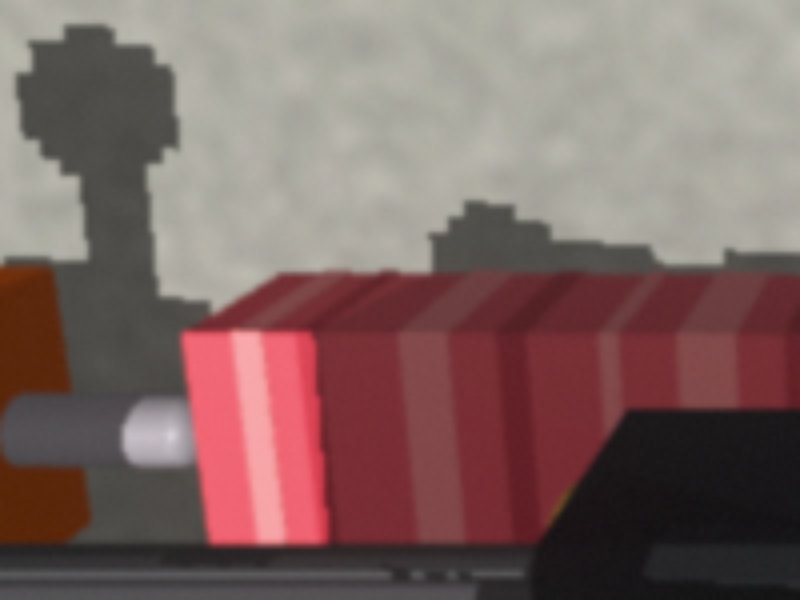

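Request:
{"method": "play_rows", "body": {"moves": [[0, -0.0004, 0, 0, 0, 0, 0], [0, -0.0003, 0, 0, 0, 0, 0]]}}

```text
t: 15.95
eef_pos: [511.5, 14.0, 137.6]
tcp_rot: [-3.139, -0.005, 0.043]
ft_force: [-0.6, -1.4, 0.6]
opening: 0.006
```

Request:
{"method": "play_rows", "body": {"moves": [[0, -0.0003, 0, 0, 0, 0, 0], [0, -0.0003, 0, 0, 0, 0, 0]]}}

```text
t: 16.15
eef_pos: [511.4, 14.7, 137.6]
tcp_rot: [-3.139, -0.005, 0.043]
ft_force: [0.3, -0.4, -0.0]
opening: 0.004
```

Request:
{"method": "play_rows", "body": {"moves": [[0, -0.0003, 0, 0, 0, 0, 0], [0, -0.0003, 0, 0, 0, 0, 0]]}}

```text
t: 16.35
eef_pos: [511.5, 15.1, 137.6]
tcp_rot: [-3.14, -0.005, 0.044]
ft_force: [-0.0, -3.3, 0.3]
opening: 0.009
```

Request:
{"method": "play_rows", "body": {"moves": [[0, -0.0003, 0, 0, 0, 0, 0], [0, -0.0003, 0, 0, 0, 0, 0]]}}

```text
t: 16.55
eef_pos: [511.5, 15.2, 137.6]
tcp_rot: [-3.14, -0.005, 0.044]
ft_force: [0.3, -5.4, -0.8]
opening: 0.004
```

Request:
{"method": "play_rows", "body": {"moves": [[0, -0.0002, 0, 0, 0, 0, 0], [0, -0.0002, 0, 0, 0, 0, 0], [0, -0.0002, 0, 0, 0, 0, 0]]}}

```text
t: 16.85
eef_pos: [511.6, 15.3, 137.7]
tcp_rot: [-3.141, -0.005, 0.044]
ft_force: [-0.2, -4.7, 0.5]
opening: 0.006
```

Request:
{"method": "play_rows", "body": {"moves": [[0, -0.0002, 0, 0, 0, 0, 0], [0, -0.0002, 0, 0, 0, 0, 0], [0, -0.0002, 0, 0, 0, 0, 0], [0, -0.0002, 0, 0, 0, 0, 0], [0, -0.0002, 0, 0, 0, 0, 0]]}}

```text
t: 17.35
eef_pos: [511.6, 15.3, 137.8]
tcp_rot: [3.14, -0.005, 0.044]
ft_force: [0.5, -6.1, -0.7]
opening: 0.0
```

```bash
python3 look.py c17
```

```text
[511.59   15.288 137.777] [ 3.14  -0.005  0.044] [ 0.491 -6.136 -0.684]
```

View pics/c17.png

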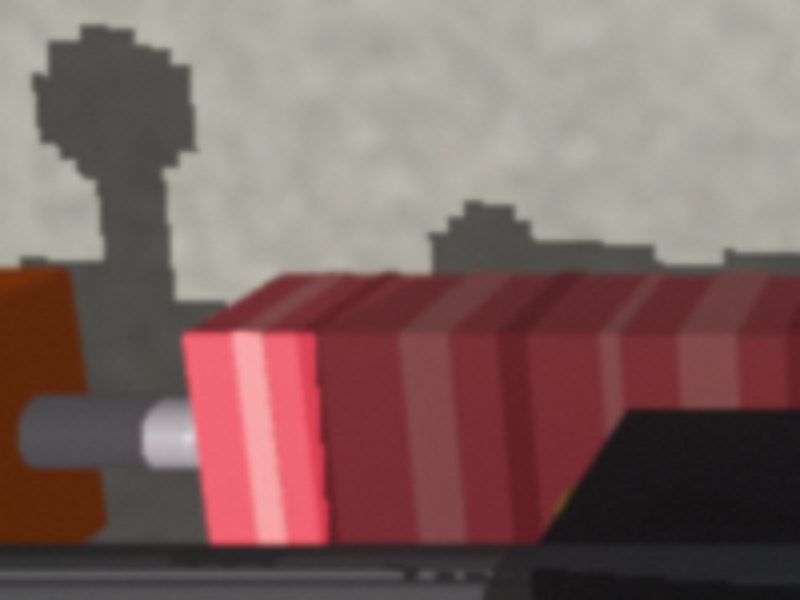

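Request:
{"method": "play_rows", "body": {"moves": [[0, 0.001, 0, 0, 0, 0, 0], [0, 0.01, 0, 0, 0, 0, 0], [0, 0.02, 0, 0, 0, 0, 0], [0, 0.02, 0, 0, 0, 0, 0], [0, 0, -0.03, 0, 0, 0, 0], [0, 0, -0.05, 0, 0, 0, 0], [-0.02, 0, -0.05, 0, 0, 0, 0], [-0.05, -0.03, -0.02, 0, 0, 0, 0]]}}

```text
t: 18.2
eef_pos: [453.4, -18.4, 282.6]
tcp_rot: [-3.138, 0.001, 0.042]
ft_force: [-0.0, 0.3, 1.0]
opening: 0.004
```

Request:
{"method": "play_rows", "body": {"moves": [[0, -0.04, 0, 0, 0, 0, 0], [0, -0.03, 0, 0, 0, 0, 0], [0, 0, 0, 0, 0, 0, 0]]}}

```text
t: 18.5
eef_pos: [447.0, 53.5, 287.2]
tcp_rot: [-3.137, -0.006, 0.04]
ft_force: [0.1, -0.1, -0.3]
opening: 0.006
```

```bash
python3 stone.py wrist18
python3 - <<'E'
import cv2
a=cv2.imread("pics/wrist18.png")[60:260,100:400]; cv2.imwrite("pics/w18z.png",cv2.resize(a,(800,533)))
E
```

```text
[446.96  53.46 287.19] [-3.14 -0.01  0.04] [ 0.09 -0.1  -0.32]
[[256. 126.]
 [365. 126.]
 [365. 174.]
 [256. 174.]]
[[524.92 102.51 140.  ]
 [528.1   22.41 140.  ]
 [493.26  20.03 140.  ]
 [489.96 102.46 140.  ]] [509.06  61.85 140.  ]
```

View pics/w18z.png

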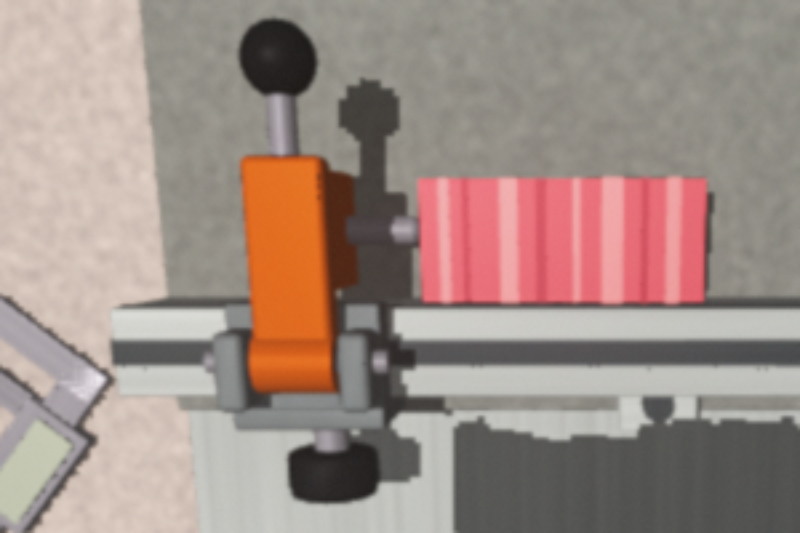

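Run:
```python
from cell import *
from h import *
w=read_camera("wrist")
for p in [(278,58),(278,57),(284,154)]:
    print(onz(w,100+(p[0]+.5)/2.6667-.5,60+(p[1]+.5)/2.665-.5,176))
```

```text
[549.88911594 128.74232188 176.        ]
[550.11148858 128.73556412 176.        ]
[528.14238261 127.95402211 176.        ]
```

Request:
{"method": "play_rows", "body": {"moves": [[0.035, -0.025, 0, 0, 0, 0, 45], [0.035, -0.025, 0, 0, 0, 0, 45], [0.025, -0.015, 0, 0, 0, 0, 45], [0, 0, 0.03, 0, 0, 0, 45], [0, 0, 0.01, 0, 0, 0, 45], [0, 0, 0, 0, 0, 0, 45]]}}

```text
t: 19.2
eef_pos: [545.3, 116.6, 244.7]
tcp_rot: [-3.138, -0.003, 0.033]
ft_force: [0.1, 0.3, 1.1]
opening: 0.429
```

Request:
{"method": "play_rows", "body": {"moves": [[0.005, -0.0115, 0, 0, 0, 0, 45], [0, 0, 0, 0, 0, 0, 45], [0, 0, 0.015, 0, 0, 0, 45], [0, 0, 0, 0, 0, 0, 45]]}}

```text
t: 19.6
eef_pos: [551.1, 127.8, 232.9]
tcp_rot: [-3.137, -0.007, 0.031]
ft_force: [-0.0, -0.0, 0.4]
opening: 0.443
```

Run:
```python
from cell import *
from h import *
w=read_camera("wrist"); s=read_camera("scene")
print(state()["eef_pos"],state()["tcp_rot"])
a=w["img"][180:460,180:460]; b=s["img"][150:290,290:430]
cv2.imwrite("pics/c19.png",np.hstack([cv2.resize(a,(400,400)),cv2.resize(b,(400,400))])[:,:,::-1])
```

```text
[551.86032987 127.8184294  234.45628411] [-3.13726139 -0.00921559  0.03109614]
```

View pics/c19.png

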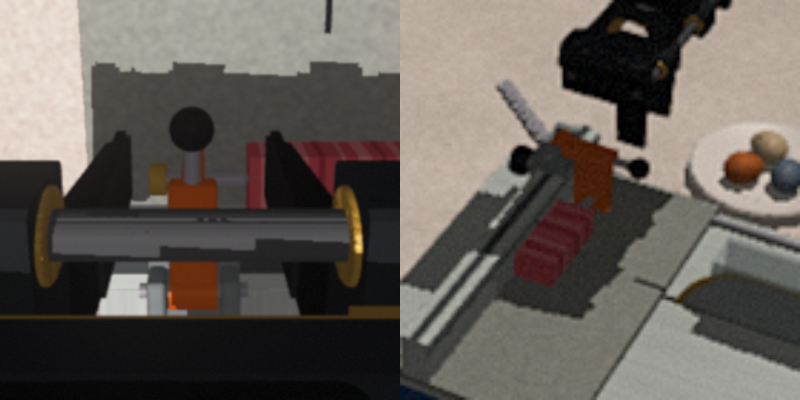

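Request:
{"method": "play_rows", "body": {"moves": [[-0.002, -0.001, 0.015, 0, 0, 0, 45], [0, 0, 0.02, 0, 0, 0, 45], [0, 0, 0.012, 0, 0, 0, 45], [0, 0, 0.006, 0, 0, 0, 45], [0, 0, 0, 0, 0, 0, 45]]}}

```text
t: 20.2
eef_pos: [552.1, 129.1, 184.9]
tcp_rot: [-3.137, -0.017, 0.031]
ft_force: [0.2, -0.6, 0.2]
opening: 0.45
```

Request:
{"method": "play_rows", "body": {"moves": [[-0.003, 0, 0.006, 0, 0, 0, 45], [0, 0, 0.004, 0, 0, 0, 45], [0, 0, 0, 0, 0, 0, 45], [0, 0, 0, 0, 0, 0, 45]]}}

```text
t: 20.6
eef_pos: [549.7, 129.1, 175.7]
tcp_rot: [-3.137, -0.019, 0.031]
ft_force: [-0.2, -0.9, -0.6]
opening: 0.447
```

Run:
```python
from cell import *
from h import *
w=read_camera("wrist"); s=read_camera("scene")
print(state()["eef_pos"],state()["tcp_rot"],state()["ft_force"])
a=w["img"][180:460,180:460]; b=s["img"][150:290,290:430]
cv2.imwrite("pics/c20.png",np.hstack([cv2.resize(a,(400,400)),cv2.resize(b,(400,400))])[:,:,::-1])
```

```text
[549.78361807 129.12609938 175.72846805] [-3.13649826 -0.01913839  0.0310541 ] [-0.36601681 -0.44680185  0.83671803]
```

View pics/c20.png

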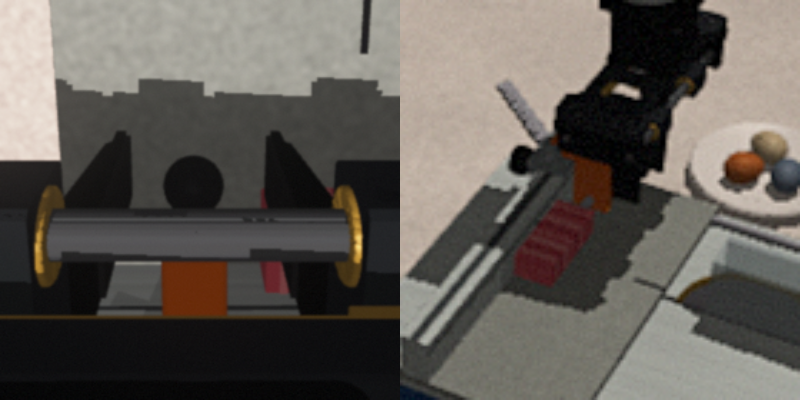

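Request:
{"method": "play_rows", "body": {"moves": [[0, -0.0005, 0, 0, 0, 0, 30], [0, 0, 0, 0, 0, 0, 24], [0, 0, 0, 0, 0, 0, 22], [0, 0, 0, 0, 0, 0, 20]]}}

```text
t: 21.1
eef_pos: [550.0, 129.7, 176.2]
tcp_rot: [-3.136, -0.02, 0.031]
ft_force: [-0.4, 0.6, -0.3]
opening: 0.215
```

Request:
{"method": "play_rows", "body": {"moves": [[0, 0, 0, 0, 0, 0, 17], [0, 0, 0, 0, 0, 0, 15]]}}

```text
t: 21.3
eef_pos: [550.0, 130.5, 176.2]
tcp_rot: [-3.135, -0.02, 0.031]
ft_force: [0.4, 1.3, 0.2]
opening: 0.174
```

Request:
{"method": "play_rows", "body": {"moves": [[0, 0, -0.005, 0, 0, 0, 5], [-0.0005, 0, -0.007, 0, 0, 0, 5], [-0.001, 0, -0.007, 0, 0, 0, 5], [-0.002, 0, -0.007, 0, 0, 0, 5]]}}

```text
t: 21.7
eef_pos: [544.9, 130.2, 202.4]
tcp_rot: [-3.135, -0.016, 0.031]
ft_force: [-0.5, 3.1, -5.3]
opening: 0.172
```

Request:
{"method": "play_rows", "body": {"moves": [[-0.0025, 0, -0.0065, 0, 0, 0, 5], [-0.003, 0, -0.0065, 0, 0, 0, 5], [-0.004, 0, -0.006, 0, 0, 0, 5], [-0.0045, 0, -0.0055, 0, 0, 0, 5], [-0.005, 0, -0.005, 0, 0, 0, 5], [-0.0055, 0, -0.0045, 0, 0, 0, 5]]}}

```text
t: 22.3
eef_pos: [516.8, 129.1, 239.1]
tcp_rot: [-3.135, -0.015, 0.031]
ft_force: [0.1, 2.9, -7.5]
opening: 0.166
```

Request:
{"method": "play_rows", "body": {"moves": [[-0.007, 0, -0.002, 0, 0, 0, 5], [-0.007, 0, -0.002, 0, 0, 0, 5], [-0.007, 0, -0.0015, 0, 0, 0, 5], [-0.007, 0, -0.0005, 0, 0, 0, 5]]}}

```text
t: 22.7
eef_pos: [490.6, 128.1, 248.7]
tcp_rot: [-3.135, -0.028, 0.031]
ft_force: [5.6, 1.4, 3.3]
opening: 0.17
```

Request:
{"method": "play_rows", "body": {"moves": [[-0.007, 0, 0, 0, 0, 0, 5], [-0.007, 0, 0, 0, 0, 0, 5], [-0.006, 0, 0.0005, 0, 0, 0, 5]]}}

```text
t: 23.0
eef_pos: [470.7, 127.4, 249.9]
tcp_rot: [-3.135, -0.036, 0.031]
ft_force: [3.7, -0.0, 4.2]
opening: 0.171
```

Request:
{"method": "play_rows", "body": {"moves": [[-0.003, 0, 0, 0, 0, 0, 5], [0, 0, 0, 0, 0, 0, 20], [0, 0, 0, 0, 0, 0, 30], [0, 0, 0, 0, 0, 0, 40], [0, 0, 0, 0, 0, 0, 45], [0, 0, -0.02, 0, 0, 0, 45], [0, 0, -0.04, 0, 0, 0, 45]]}}

```text
t: 23.7
eef_pos: [461.0, 126.1, 305.0]
tcp_rot: [-3.137, -0.017, 0.031]
ft_force: [0.7, 0.2, 0.8]
opening: 0.449
```

Request:
{"method": "play_rows", "body": {"moves": [[0, 0, -0.04, 0, 0, 0, 45], [-0.03, 0.03, -0.02, 0, -0.03, 0, 45], [-0.03, 0.03, 0, 0, 0, 0, 45], [0, 0, 0, 0, 0, 0, 45]]}}

```text
t: 24.1
eef_pos: [400.7, 62.6, 370.1]
tcp_rot: [-3.137, 0.011, 0.033]
ft_force: [0.8, 1.1, -0.2]
opening: 0.455
```

```bash
python3 stone.py wrist21
python3 - <<'E'
from h import *
from cell import *
s=read_camera("scene")
a=cv2.imread("pics/wrist21.png")[40:280,140:400]; b=s["img"][150:290,270:410][:,:,::-1]
cv2.imwrite("pics/c21.png",np.hstack([cv2.resize(a,(433,400)),cv2.resize(b,(366,400))]))
E
```

```text
[400.7   62.65 370.12] [-3.14  0.01  0.03] [ 0.79  1.1  -0.22]
[[279.46  73.01]
 [367.97  71.69]
 [368.54 110.37]
 [280.04 111.69]]
[[524.46 102.11 140.  ]
 [528.18  22.3  140.  ]
 [495.05  19.6  140.  ]
 [491.2  101.32 140.  ]] [509.72  61.33 140.  ]
```

View pics/c21.png

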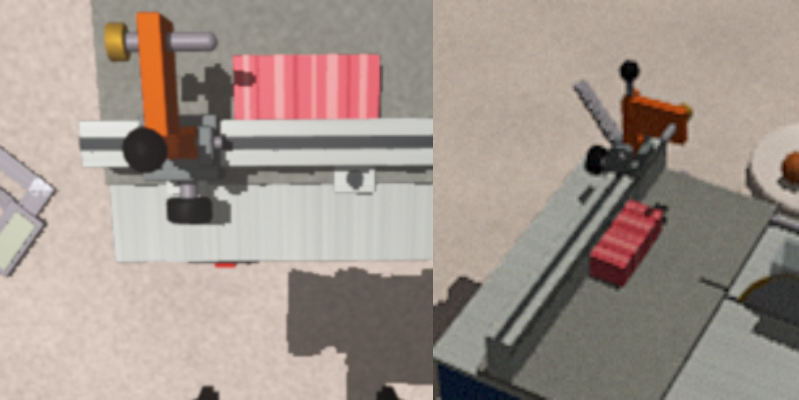

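Run:
```python
from h import *
from cell import *
w=read_camera("wrist"); s=read_camera("scene")
print(onz(w,227.3,129,247.5), tri((w,227.3,129),(s,270+196*140/366-.4,150+70*140/400-.4)))
print(state()["qvel"].round(3), job_done())
```

```text
[475.88095338 127.85948561 247.5       ] [473.8287658  126.21147883 248.7492655 ]
the job is handed in; nothing more can be done
[ 0.009  0.012 -0.002 -0.001  0.    -0.001] None
```

The stop is back up, the bar is flat on the fence where it was gauged, and the job was handed in at about 24 s of the 72 s. The hand-in reports no verdict.

- **Stop down:** I pushed it over with the closed fingers and pressed it home. That press reached about 40 N at the fingertips, harder than intended, but the stop did not move visibly along the fence.
- **Gauging:** I pushed the bar flat to the fence with about 9 N, then slid it onto the screw. I held it there for about 1 s, with the wrist reading 3–6 N, about 1 N of which is sliding friction. I did not measure the tip force itself.
- **Stop up:** I took hold of the ball, swung the stop back up, let go and moved the arm clear.

**Last checks**
- **Bar:** its centre measured (509.7, 61.3) mm after the flip, against (509.1, 61.9) before. The difference is within my measuring error, and the bar still looks parallel and flat on the fence.
- **Stop angle:** the ball is at x ≈ 474–476 mm, which gives about 1.6 rad, above the 1.45 needed. This is a little less upright than the 1.7 or so expected from where I let go.
- **Bystanders:** the caliper and saucer look undisturbed in the last views. I did not measure any of the four, and the barrel and pick holder were not in those crops, but the arm went nowhere near them at low height.
- **Robot:** it touches nothing.

I handed in from the same script that made the stop-angle check, so I saw that result only afterwards.

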